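# Send the steel grinding balls to the blue tray

## Task

Swing the chute's red diverter flap fully over so that it closes off the exit leading to the grey tray and leaves the blue tray's exit open. Then pick up the green-handled scoop, pour its three steel balls into the top of the chute so they all run down into the blue tray, and set the empty scoop back down flat on the bench. Leave the flap where you set it, and leave the yellow-handled scoop of white balls alone.

Things in the scene. Friction and masses are not known exactly. Their poses are not given: they have to be found in the camera images.
- chute: Fixed aluminium Y-chute on a stand, 260 mm long; sloped floor falls 22 deg towards its -y. Origin on the bench under its middle; x across, y uphill, z up. Channel 96 mm wide inside, walls 40 mm above the floor, open at the top (y 0 to +100 mm). A wedge splits the lower part into a +x and a -x exit, each over an open tray (one blue, one grey; sides vary).
- chute_mouth (a point): Centre of the chute's open top, where to pour: 70 mm uphill (+y) of its origin, 174 mm above the bench, level with the side walls' tops. Channel 96 mm wide; back wall's top edge 32 mm uphill and 29 mm above this point; flap tip about 40 mm downhill. Flared side edges rise to 40 mm above this point. Axes as the chute's.
- flap (a joint): Red flap's hinge, axis square to the sloped floor, at the wedge's point; the flap points uphill from it. rad: 0 middle (starts near it); positive swings the tip to the chute's -x side, closing that exit so balls go to the +x exit; negative the reverse. Stops at +-0.46, tip at the side wall. Stays where left; about 1 N at the post moves it.
- flap_post (a point): Grip point of the red round post on the flap, 16 mm diameter, 72 mm from the hinge; leans 22 deg from vertical towards the chute's -y. 75 mm above the sloped floor, 23 mm below the post's top, 35 mm above the top edges of flap and walls (all square to the floor). Moves 32 mm sideways (chute x) from the middle to either stop.
- blue_tray_in (a point): Centre of the inner floor (3 mm above the bench) of the fixed blue open tray, 100 x 140 mm, 48 mm high, walls 3 mm, below one of the chute's two exits; axes as the chute's. An equal grey tray stands below the other exit.
- steel_scoop_grip (a point): Centre of the green bar handle of the loose steel scoop with the steel balls (66 mm in x, 100 mm in y, walls 28 mm, 0.16 kg). Bar along x: 72 long, 14 thick (y), 26 mm high; this point is 63 mm above the underside, 13 mm below the bar's top. Open at -y: the floor ramps up to a lip 14 mm high, 50 mm ahead of this point; it empties when tipped 50 deg or more over it.
- white_scoop_grip (a point): The same point of a like scoop with a yellow bar handle, holding three white balls: a bystander.
- steel_ball1_center (a point): Centre of a dark steel ball, 20 mm in diameter, 33 g; starts in the green-handled scoop.
- steel_ball2_center (a point): Centre of a dark steel ball, 20 mm in diameter, 33 g; starts in the green-handled scoop.
- steel_ball3_center (a point): Centre of a dark steel ball, 20 mm in diameter, 33 g; starts in the green-handled scoop.
Things that resemble listed ones, but are neither listed nor needed, are in the scene too. Leave any pink look-alike of the part that bears steel_scoop_grip alone.

How it is judged:
By the outcome, as a careful person would: the job done as asked, in the order asked, and still so for the second after the job is handed in, with the robot touching nothing.
It also fails if it takes over 64 s, if anything falls off the work surface, if the arm or the gripper's body presses on something with over 40 N, if the wrist force passes 120 N, or if a joint passes its speed limit or range.

## Robot

A 6-joint arm with a two-finger parallel gripper is mounted at the origin on the work surface. World frame = base frame: x ahead of the robot, y to its left, z up, the work surface at z = 0. Lengths are in m, angles in degrees, forces in N, time in s.
With the tool pointing down it reaches from about 0.375 to 0.9 m from the base axis. Payload 3.1 kg.
Tool frame: the origin (TCP) lies at the very end of the fingers, on their centre line; the grasp point (between the pads) lies 19 mm behind it (bot.tcp_to_grasp is the distance from the TCP to the grasp point, in m); z points along the fingers, y is the direction in which the jaws open and shut (so a half turn about z gives the same grasp; the last joint's range is limited). The gripper opens to 87 mm and grips with 3 to 60 N. Pads are 19 mm wide; open, the fingers measure 117 mm over their backs; the gripper's body (75 mm by 190 mm) begins 51 mm behind the grasp point.
Start: joints at [58.528, 30.224, 82.088, -0, 67.689, -10.227], TCP at [0.226, 0.583, 0.223] pointing down, gripper open.
Joint ranges: [-176.69, 176.69], [-43.24, 126.21], [12.49, 139.97], [-82, 262], [0, 151.66], [-163.58, 163.58]. Speed limits (degrees/s): [159.86, 159.86, 180, 180, 180, 180].

## Interface

Orientations are given as a 3x3 rotation matrix whose columns are the frame's x, y, z axes.
In Python, from rig import telemetry, eyes, order, bot gives the robot as it stands. The module is installed in compiled form; this text tells all that it offers.
- The arm moves only by the tool servo_tool, never from a script. Its argument "targets" is a list of rows, each a list of 2 entries, a list of its own where there are three numbers: the shift along the tool's x, y, z in m, then the turn, a rotation vector about the tool's x, y, z in rad. In form: [[[tx, ty, tz], [wx, wy, wz]], ...]. A call has 1 to 12 rows; each row is the pose to reach, as a shift and turn from the pose commanded when the call began, along the tool's axes at that moment; what a row does not reach only later rows make up. A row lasts 1/8 s, in which the tool goes at most 62.5 mm and 10.7 degrees, less where a joint would pass 70% of its speed; a pose out of reach is approached as far as the arm can. A call with a gripper value outside its range is refused whole. "gripper" is the finger opening in m, from 0 to 0.087, set as the call begins (left out, the last holds). The fingers move at their own pace and stop on an object; the grip force is fixed at half the most. Time passes only in rows, so rows that repeat a pose let the fingers close. It gives the time, the measured TCP pose, the force and the opening at its end, in the units of the state.
- telemetry.read_state(): the state, without advancing time (a new reading comes with each control period).
- eyes.capture(name): name is "scene" or "top" or "wrist"; returns a dict with "pixels" (420x560x3 uint8, blue, green, red), "intrinsics" (3x3 intrinsics, pixels), "k1" (the pictures are not rectified: a ray, as slopes to the right and down, at radius r is drawn at 1 + k1 r^2 times it, then the intrinsics apply), "extrinsics" (4x4, takes a point from camera to world coordinates); the wrist camera has in their place "T_tool_cam" (4x4, takes a point from camera to tool coordinates, whose origin is the TCP and whose axes are the flange's). Camera axes: x right, y down, z forward; pixel columns grow to the right and rows downward; lengths in m; the calibration is good to about 2 mm. A picture is of the moment at which its call begins: read the wrist's pose just before it. There is no depth.
- order.hand_in(): hands the job in, once; it reports no verdict.
The state is a dict: "time_s": time; "joint_positions": joint angles; "qvel": joint speeds; "tau": joint torques, N m; "position": TCP position; "tcp_rot": TCP orientation; "force": force on the tool from outside, world axes, zero at the start; "moment": the same for the moment, N m; "opening": opening from 0.0 (shut) to 1.0 (fully open).
Only numpy, scipy, OpenCV 4.12 (cv2) and the standard library are available. Lean on these libraries where they do the work, as an engineer would, in place of code of your own. Each camera call takes 0.05 s, during which the arm holds its last target. There are 200 camera calls.

## Working session

There is one attempt and no reset: what is moved stays moved. The work goes in short steps, Python scripts to look and compute and a tool call to move; the robot and the scene stay as the last step left them, time stands still between calls to the robot, and variables do not carry over. Pictures are saved under pics/ and viewed, about 8 in all and at most 12, crops included, and the job is handed in when it is done.

Besides the shell and the picture viewer there is one more tool, called by a JSON object that holds its "method" and its "body". servo_tool: Moves the arm, as the interface text tells. Its arguments: {"type":"object","properties":{"targets":{"type":"array","items":{"type":"array"}},"gripper":{"type":"number"}},"required":["targets"]}

```bash
mkdir -p pics; python3 - <<'E'
from rig import telemetry, eyes, bot
import cv2,pickle
d={}
for n in("scene","top","wrist"):
    s=telemetry.read_state(); c=eyes.capture(n); d[n]=(s,c); cv2.imwrite(f"pics/{n}0.png",c["pixels"])
    print(n,c["intrinsics"],c["k1"],c.get("extrinsics",c.get("T_tool_cam")))
pickle.dump(d,open("d0.pkl","wb"))
print(s["tcp_rot"],s["position"],s["time_s"])
E
```

```text
scene [[536.76246749   0.         281.11357589]
 [  0.         536.76246749 211.098112  ]
 [  0.           0.           1.        ]] -0.20434647223636757 [[-0.89045137  0.39945817 -0.21801268  0.74358291]
 [ 0.45507479  0.77970364 -0.43008042  0.55358745]
 [-0.00181386 -0.48217778 -0.87607152  1.10690594]
 [ 0.          0.          0.          1.        ]]
top [[386.02365205   0.         284.54972423]
 [  0.         386.02365205 205.21496637]
 [  0.           0.           1.        ]] -0.03387418207551606 [[ 0.02588126 -0.99703739  0.07243343  0.41221058]
 [-0.99956794 -0.02682052 -0.0120247   0.04687298]
 [ 0.01393178 -0.07209092 -0.99730076  1.17154797]
 [ 0.          0.          0.          1.        ]]
wrist [[345.80115817   0.         277.30200544]
 [  0.         345.80115817 213.15755545]
 [  0.           0.           1.        ]] -0.02784996632126089 [[-9.98390203e-04 -9.52118683e-01 -3.05727029e-01  8.51692578e-02]
 [ 9.99999381e-01 -1.10097472e-03  1.63116150e-04 -1.38531014e-03]
 [-4.91903664e-04 -3.05726677e-01  9.52119193e-01 -1.62699595e-01]
 [ 0.00000000e+00  0.00000000e+00  0.00000000e+00  1.00000000e+00]]
[[-9.32032898e-01  3.62372376e-01 -9.69015226e-04]
 [ 3.62373548e-01  9.32031455e-01 -1.66715401e-03]
 [ 2.99022111e-04 -1.90498787e-03 -9.99998141e-01]] [0.22611334 0.58195461 0.22169296] 0.1
```

View pics/scene0.png

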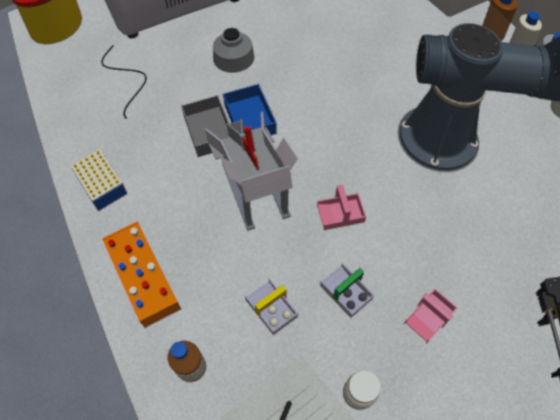

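View pics/top0.png

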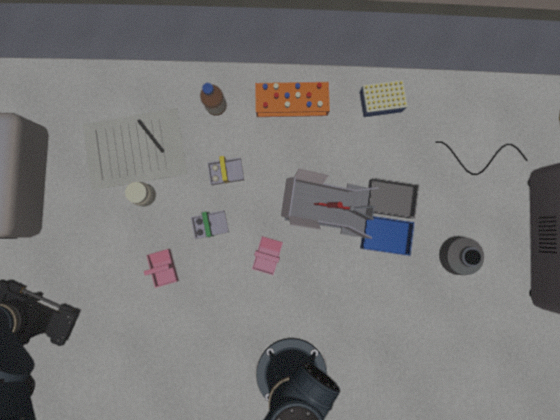

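The scene view shows the chute at (255,165), with the grey tray at (205,125) and the blue tray at (250,110). The green-handled scoop holding dark balls is at (347,290), and the yellow-handled one holding white balls is at (272,303). Two pink look-alikes are at (341,208) and (432,315). The green bar with dark balls fits the description, so I'll confirm it in an enlarged crop.

```bash
python3 - <<'E'
import cv2,numpy as np
s=cv2.imread("pics/scene0.png");t=cv2.imread("pics/top0.png")
def cr(im,x,y,w,h,f): return cv2.resize(im[y:y+h,x:x+w],(w*f,h*f),interpolation=cv2.INTER_CUBIC)
a=cr(s,310,255,75,60,5); b=cr(t,185,205,50,40,8)[:300,:]
im=np.zeros((600,800,3),np.uint8)
im[:300,:375]=a; im[:300,400:800]=b
im[300:600,:400]=cr(s,200,115,100,75,4)
im[300:600,400:]=cr(t,280,165,100,75,4)
cv2.imwrite("pics/c1.png",im)
E
```

```text
(no output)
```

View pics/c1.png

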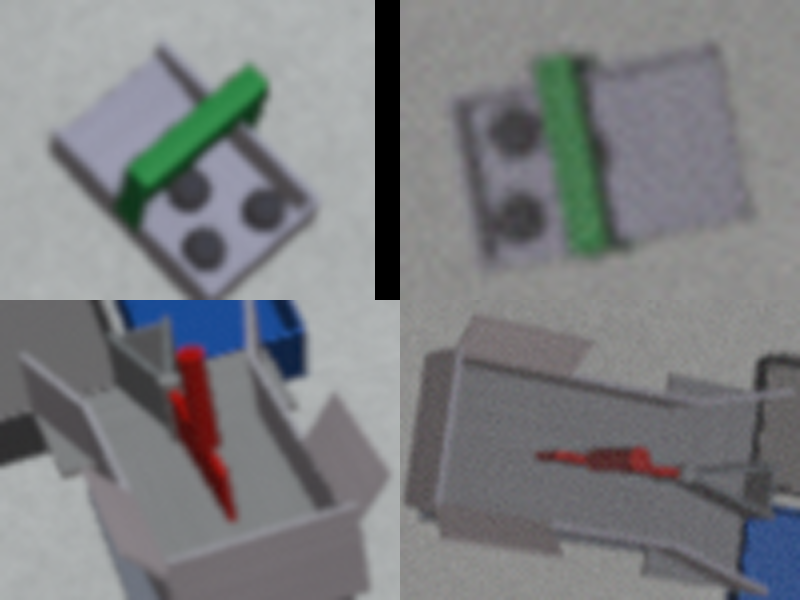

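The crop confirms the green-handled scoop with three dark balls. They sit at its closed end (top view left, world +y), and the lip points along -y towards the chute. The flap is near the middle. The blue tray is on the chute's -x side, so the flap has to go negative, with its tip towards +x (away from the robot).

```bash
cat > h.py <<'E'
import numpy as np,pickle,cv2
from scipy.optimize import least_squares
D=pickle.load(open("d0.pkl","rb"))
def cam(c,s=None):
    if "extrinsics" in c: E=c["extrinsics"]
    else:
        T=np.eye(4);T[:3,:3]=s["tcp_rot"];T[:3,3]=s["position"];E=T@c["T_tool_cam"]
    return c["intrinsics"],c["k1"],np.array(E)
def ray(C,p):
    K,k,E=C
    q=cv2.undistortPoints(np.array([[p]],float),K,np.array([k,0,0,0.]))[0,0]
    return E[:3,3],E[:3,:3]@np.r_[q,1]
def onz(C,p,z):
    o,d=ray(C,p); return o+d*(z-o[2])/d[2]
def proj(C,P):
    K,k,E=C; q=E[:3,:3].T@(np.array(P)-E[:3,3]); u=q[:2]/q[2]; u=u*(1+k*(u@u)); return K[:2,:2]@u+K[:2,2]
def tri(obs):
    A=[];b=[]
    for C,p in obs:
        o,d=ray(C,p); d/=np.linalg.norm(d); M=np.eye(3)-np.outer(d,d); A.append(M);b.append(M@o)
    return np.linalg.lstsq(np.vstack(A),np.hstack(b),rcond=None)[0]
S=cam(D["scene"][1]);T=cam(D["top"][1])
E
python3 - <<'E'
from h import *
np.set_printoptions(precision=4,suppress=True)
for n,C,a,b in(("top",T,(204.5,212.1),(208.9,236.25)),("scene",S,(337,288.6),(360,269))):
    A,B=onz(C,a,.076),onz(C,b,.076); print(n,A,B,(A+B)/2,np.linalg.norm(A-B),np.degrees(np.arctan2(*(A-B)[[1,0]])))
for z,ps in((.203,[(T,(295.5,177.5)),(S,(241.25,180)),(T,(289.25,216.25)),(S,(288.75,166.25))]),(.199,[(T,(339.5,204.5)),(S,(247.75,128.75))])):
    for C,p in ps: print(z,onz(C,p,z))
print("tri",tri([(T,(295.5,177.5)),(S,(241.25,180))]),tri([(T,(289.25,216.25)),(S,(288.75,166.25))]),tri([(T,(339.5,204.5)),(S,(247.75,128.75))]))
E
```

```text
top [0.4661 0.2603 0.076 ] [0.3981 0.2451 0.076 ] [0.4321 0.2527 0.076 ] 0.06962837464914692 12.585294245481839
scene [0.4677 0.2605 0.076 ] [0.4035 0.2449 0.076 ] [0.4356 0.2527 0.076 ] 0.06605310788011522 13.600500944943985
0.203 [0.5536 0.0093 0.203 ]
0.203 [0.5571 0.0108 0.203 ]
0.203 [0.4551 0.0227 0.203 ]
0.203 [0.4579 0.0249 0.203 ]
0.199 [ 0.4884 -0.104   0.199 ]
0.199 [ 0.4899 -0.102   0.199 ]
tri [0.5552 0.0086 0.1982] [0.4558 0.0222 0.1979] [ 0.4888 -0.1046  0.1954]
```

```bash
cat >> h.py <<'E'
from scipy.spatial.transform import Rotation as Ro
O=np.array([.492,-.084,0]); yaw=-7.8
def ch(x,y,z,): # chute -> world
    c,s=np.cos(np.radians(yaw)),np.sin(np.radians(yaw)); return O+[c*x-s*y,s*x+c*y,z]
def down(ydeg): # tool down, tool y at heading ydeg
    a=np.radians(ydeg); y=np.array([np.cos(a),np.sin(a),0]); z=np.array([0,0,-1.]); return np.c_[np.cross(y,z),y,z]
def rel(P,R):
    from rig import telemetry
    s=telemetry.read_state(); R0=np.array(s["tcp_rot"]); 
    w=Ro.from_matrix(R0.T@R).as_rotvec()
    return np.round(R0.T@(np.array(P)-s["position"]),4).tolist(), np.round(w,4).tolist()
def fk(P): pass
E
python3 - <<'E'
from h import *
print(ch(0,-.0136,0),rel(ch(0,-.0136,.27),down(yaw)))
E
```

```text
[ 0.49015427 -0.09747417  0.        ] ([-0.4923, -0.5378, -0.0475], [-0.0016, 0.0008, 1.3362])
```

{"method": "servo_tool", "body": {"targets": [[[0, 0, -0.06], [0, 0, 0]], [[0, 0, -0.08], [0, 0, 0.1]], [[-0.492, -0.538, -0.08], [-0.0016, 0.0008, 1.336]], [[-0.492, -0.538, -0.08], [-0.0016, 0.0008, 1.336]], [[-0.492, -0.538, -0.08], [-0.0016, 0.0008, 1.336]], [[-0.492, -0.538, -0.08], [-0.0016, 0.0008, 1.336]], [[-0.492, -0.538, -0.08], [-0.0016, 0.0008, 1.336]], [[-0.492, -0.538, -0.08], [-0.0016, 0.0008, 1.336]], [[-0.492, -0.538, -0.08], [-0.0016, 0.0008, 1.336]], [[-0.492, -0.538, -0.08], [-0.0016, 0.0008, 1.336]], [[-0.492, -0.538, -0.08], [-0.0016, 0.0008, 1.336]], [[-0.492, -0.538, -0.08], [-0.0016, 0.0008, 1.336]]], "gripper": 0.034}}

```text
time_s: 1.65
position: [0.4527, -0.0022, 0.3026]
tcp_rot: [[0.136, 0.991, 0.001], [0.991, -0.136, 0.002], [0.002, 0.001, -1.0]]
force: [0.8, 1.5, 0.9]
opening: 0.391
```

{"method": "servo_tool", "body": {"targets": [[[0, 0, 0], [0, 0, 0]]]}}

```text
time_s: 1.78
position: [0.4543, -0.0044, 0.3025]
tcp_rot: [[0.142, 0.99, 0.002], [0.99, -0.142, 0.0], [0.0, 0.002, -1.0]]
force: [-0.9, 0.6, 0.2]
opening: 0.387
```

```bash
python3 - <<'E'
from h import *
print(rel(ch(0,-.0136,.165),down(yaw)))
E
```

```text
([-0.0871, 0.0484, 0.1375], [0.0021, -0.0005, -0.0068])
```

{"method": "servo_tool", "body": {"targets": [[[-0.05, 0.028, 0], [0, 0, 0]], [[-0.087, 0.048, 0.0], [0.002, 0, -0.007]], [[-0.087, 0.048, 0.06], [0.002, 0, -0.007]], [[-0.087, 0.048, 0.06], [0.002, 0, -0.007]]]}}

```text
time_s: 2.28
position: [0.4843, -0.0906, 0.2389]
tcp_rot: [[0.129, 0.992, -0.012], [0.992, -0.128, 0.007], [0.005, -0.013, -1.0]]
force: [0.6, 0.1, -0.2]
opening: 0.392
```

```bash
python3 - <<'E'
from h import *
from rig import eyes,telemetry
s=telemetry.read_state();c=eyes.capture("wrist");cv2.imwrite("pics/w1.png",c["pixels"])
C=cam(c,s)
print(rel(ch(0,-.0136,.165),down(yaw)))
g=lambda v:[np.round(p) for p in v]
print("post grip/top",g([proj(C,ch(0,-.0136,.178)),proj(C,ch(0,-.022,.199))]))
E
```

```text
([-0.006, 0.0051, 0.0762], [-0.0072, -0.0035, 0.0079])
post grip/top [array([289., 238.]), array([290., 262.])]
```

View pics/w1.png

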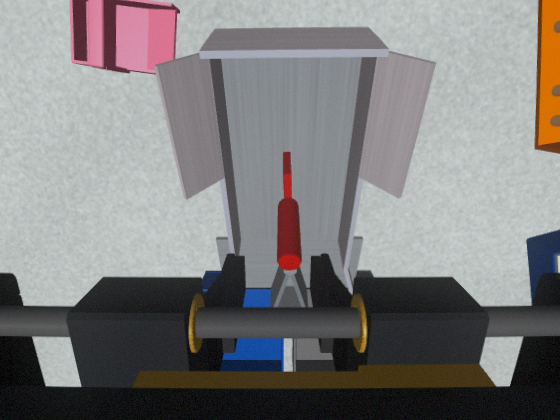

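The post top is at (289,262) and I predicted (290,262), so the chute pose is confirmed. The fingers straddle the post, and blue is on the -x side.

{"method": "servo_tool", "body": {"targets": [[[-0.006, 0.005, 0.03], [-0.007, -0.0035, 0.008]], [[-0.006, 0.005, 0.06], [-0.007, -0.0035, 0.008]], [[-0.006, 0.005, 0.076], [-0.007, -0.0035, 0.008]], [[-0.006, 0.005, 0.076], [-0.007, -0.0035, 0.008]], [[-0.006, 0.005, 0.076], [-0.007, -0.0035, 0.008]]]}}

```text
time_s: 2.95
position: [0.4937, -0.0992, 0.1683]
tcp_rot: [[0.136, 0.991, 0.009], [0.991, -0.136, -0.004], [-0.003, 0.009, -1.0]]
force: [0.4, -0.4, 0.5]
opening: 0.392
```

```bash
python3 - <<'E'
from h import *
print(rel(ch(0.041,-.019,.165),down(yaw)))
E
```

```text
([-0.0042, 0.0372, 0.0037], [0.0092, 0.0029, 0.0002])
```

{"method": "servo_tool", "body": {"targets": [[[0, 0.01, 0.002], [0, 0, 0]], [[-0.002, 0.018, 0.002], [0, 0, 0]], [[-0.003, 0.026, 0.002], [0, 0, 0]], [[-0.004, 0.032, 0.002], [0, 0, 0]], [[-0.004, 0.037, 0.002], [0, 0, 0]], [[-0.004, 0.037, 0.002], [0, 0, 0]], [[-0.004, 0.037, 0.002], [0, 0, 0]]]}}

```text
time_s: 3.82
position: [0.5288, -0.1084, 0.1648]
tcp_rot: [[0.137, 0.991, 0.006], [0.991, -0.137, -0.003], [-0.002, 0.007, -1.0]]
force: [0.7, -0.1, 0.9]
opening: 0.392
```

{"method": "servo_tool", "body": {"targets": [[[0, 0.002, 0], [0, 0, 0]], [[0, 0.002, 0], [0, 0, 0]], [[0, 0.002, 0], [0, 0, 0]]]}}

```text
time_s: 4.2
position: [0.5304, -0.1086, 0.1647]
tcp_rot: [[0.137, 0.991, 0.005], [0.991, -0.137, -0.003], [-0.002, 0.006, -1.0]]
force: [-1.2, 0.6, -0.7]
opening: 0.388
```

```bash
python3 - <<'E'
from h import *
from rig import eyes,telemetry
s=telemetry.read_state();c=eyes.capture("wrist");cv2.imwrite("pics/w2.png",c["pixels"])
print(rel(ch(0.041,-.019,.165),down(yaw)),s["force"],s["opening"])
E
```

```text
([0.0002, -0.0004, -0.0003], [0.0057, 0.0021, -0.0008]) [-1.23896361  0.56382977 -0.74879644] 0.38845191299447607
```

View pics/w2.png

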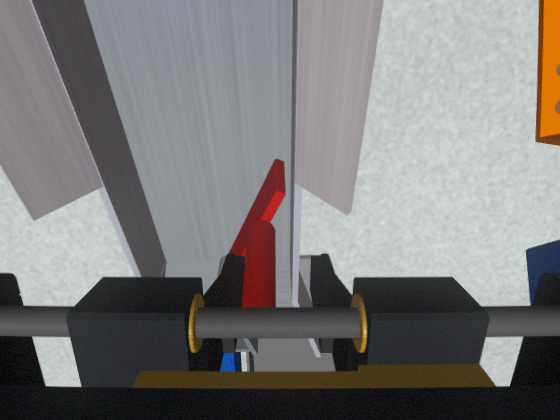

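The flap tip at (283,165) is nearly at the +x wall (293), and there's no stop force yet, so I'll push a little further.

{"method": "servo_tool", "body": {"targets": [[[0, 0.002, 0], [0, 0, 0]], [[0, 0.003, 0], [0, 0, 0]], [[0, 0.003, 0], [0, 0, 0]]]}}

```text
time_s: 4.62
position: [0.5326, -0.1089, 0.1645]
tcp_rot: [[0.136, 0.991, 0.004], [0.991, -0.136, -0.003], [-0.002, 0.004, -1.0]]
force: [-2.8, -0.7, 1.1]
opening: 0.391
```

{"method": "servo_tool", "body": {"targets": [[[0, 0.002, 0], [0, 0, 0]], [[0, 0.003, 0], [0, 0, 0]], [[0, 0.003, 0], [0, 0, 0]]]}}

```text
time_s: 5.0
position: [0.5329, -0.1089, 0.1643]
tcp_rot: [[0.136, 0.991, -0.003], [0.991, -0.136, -0.002], [-0.002, -0.002, -1.0]]
force: [-8.6, -1.9, 4.6]
opening: 0.391
```

The tip is against the stop: motion halted while the force rose to 8.6 N. I'll back off and rise, then plan the grasp and pour orientations against a wrist model.

{"method": "servo_tool", "body": {"targets": [[[0, -0.008, 0], [0, 0, 0]], [[0, -0.008, -0.05], [0, 0, 0]], [[0, -0.008, -0.1], [0, 0, 0]], [[0, -0.008, -0.15], [0, 0, 0]], [[0, -0.008, -0.15], [0, 0, 0]]]}}

```text
time_s: 5.62
position: [0.5313, -0.1089, 0.3197]
tcp_rot: [[0.137, 0.99, 0.018], [0.991, -0.136, -0.007], [-0.005, 0.019, -1.0]]
force: [-0.2, -0.4, -0.4]
opening: 0.391
```

```bash
cat >> h.py <<'E'
def fkR(q): # wrist model up to tool-frame offset about z
    return (Ro.from_euler("z",q[0],degrees=True)*Ro.from_euler("y",q[1]+q[2],degrees=True)*Ro.from_euler("z",q[3],degrees=True)*Ro.from_euler("y",q[4],degrees=True)*Ro.from_euler("z",q[5],degrees=True)).as_matrix()
def pourR(lip,th,flip): # lip heading deg, tip th ; tool y along scoop y (flip: -y)
    a=np.radians(lip); f=np.array([np.cos(a),np.sin(a),0]); u=np.array([0,0,1.]); t=np.radians(th)
    sy=-(np.cos(t)*f-np.sin(t)*u); up=np.sin(t)*f+np.cos(t)*u
    y=sy if not flip else -sy; z=-up
    return np.c_[np.cross(y,z),y,z]
E
python3 - <<'E'
from h import *
from rig import telemetry
np.set_printoptions(precision=1,suppress=True)
s0=D["wrist"][0]; s=telemetry.read_state()
off=[]
for q in(s0,s): 
    M=fkR(q["joint_positions"]).T@np.array(q["tcp_rot"]); off.append(M); print(Ro.from_matrix(M).as_rotvec(degrees=True),np.array(q["joint_positions"]))
for lip in(242,262):
  for flip in(0,1):
    for j1,phi in((-10,110),(0,90),(-15,100)):
      R=(Ro.from_euler("z",j1,degrees=True)*Ro.from_euler("y",phi,degrees=True)).as_matrix().T@pourR(lip,60,flip)@off[0].T
      print(lip,flip,j1,phi,Ro.from_matrix(R).as_euler("ZYZ",degrees=True))
for flip in(0,1):
  R=Ro.from_euler("z",30,degrees=True).as_matrix().T@pourR(283,0,flip)@off[0].T
  print("grasp j6",flip,Ro.from_matrix(Ro.from_euler("y",180,degrees=True).as_matrix()@R).as_euler("zyx",degrees=True))
print(rel([.4338,.2527,.16],pourR(283.1,0,0)),rel([.4338,.2527,.16],pourR(283.1,0,1)))
E
```

```text
[-0. -0. 90.] [ 58.5  30.3  82.1  -0.   67.7 -10.2]
[-0. -0. 90.] [-23.4  17.3  87.5   0.   74.1 -15.6]
242 0 -10 110 [ 65.3  65.  -99.6]
242 0 0 90 [ 56.8  66.  -75.1]
242 0 -15 100 [ 61.5  73.8 -92.4]
242 1 -10 110 [65.3 65.  80.4]
242 1 0 90 [ 56.8  66.  104.9]
242 1 -15 100 [61.5 73.8 87.6]
262 0 -10 110 [  61.    81.8 -108.4]
262 0 0 90 [ 59.8  83.1 -86. ]
262 0 -15 100 [  59.3   91.  -102.1]
262 1 -10 110 [61.  81.8 71.6]
262 1 0 90 [59.8 83.1 94. ]
262 1 -15 100 [59.3 91.  77.9]
grasp j6 0 [-73.  -0.   0.]
grasp j6 1 [107.   0.  -0.]
([0.3456, -0.149, 0.1553], [0.0083, 0.0216, -1.9363]) ([0.3456, -0.149, 0.1553], [0.0195, -0.0075, 1.2052])
```

{"method": "servo_tool", "body": {"targets": [[[0.06, -0.025, 0], [0, 0, -0.18]], [[0.12, -0.05, 0.0], [0, 0, -0.36]], [[0.18, -0.075, 0.0], [0, 0, -0.54]], [[0.24, -0.1, 0.03], [0, 0.01, -0.72]], [[0.29, -0.125, 0.07], [0, 0.01, -0.9]], [[0.3456, -0.149, 0.11], [0, 0.01, -1.08]], [[0.3456, -0.149, 0.155], [0.008, 0.0216, -1.26]], [[0.3456, -0.149, 0.155], [0.008, 0.0216, -1.44]], [[0.3456, -0.149, 0.155], [0.0083, 0.0216, -1.62]], [[0.3456, -0.149, 0.155], [0.0083, 0.0216, -1.8]], [[0.3456, -0.149, 0.155], [0.0083, 0.0216, -1.936]], [[0.3456, -0.149, 0.155], [0.0083, 0.0216, -1.936]]], "gripper": 0.06}}

```text
time_s: 7.12
position: [0.4278, 0.2546, 0.1573]
tcp_rot: [[-0.974, -0.224, -0.013], [-0.224, 0.974, 0.005], [0.012, 0.008, -1.0]]
force: [0.7, -0.7, 0.0]
opening: 0.688
```

{"method": "servo_tool", "body": {"targets": [[[0, 0, 0], [0, 0, 0]], [[0, 0, 0], [0, 0, 0]]]}}

```text
time_s: 7.38
position: [0.4281, 0.2544, 0.158]
tcp_rot: [[-0.974, -0.225, -0.013], [-0.225, 0.974, 0.005], [0.012, 0.007, -1.0]]
force: [-1.3, 0.9, -0.6]
opening: 0.687
```

```bash
python3 - <<'E'
from h import *
from rig import eyes,telemetry
s=telemetry.read_state();c=eyes.capture("wrist");cv2.imwrite("pics/w3.png",c["pixels"])
C=cam(c,s); P=np.array([.4338,.2527,.076]); a=np.radians(13.1); v=np.array([np.cos(a),np.sin(a),0])*.036
print(proj(C,P-v),proj(C,P+v)); print(rel([.4338,.2527,.044],pourR(283.1,0,0)))
import pickle; pickle.dump((s,c),open("w3.pkl","wb"))
E
```

```text
[273.37834442 183.27657547] [273.9284817  273.14174699]
([-0.0065, -0.0038, 0.1139], [0.0074, -0.0115, -0.0013])
```

View pics/w3.png

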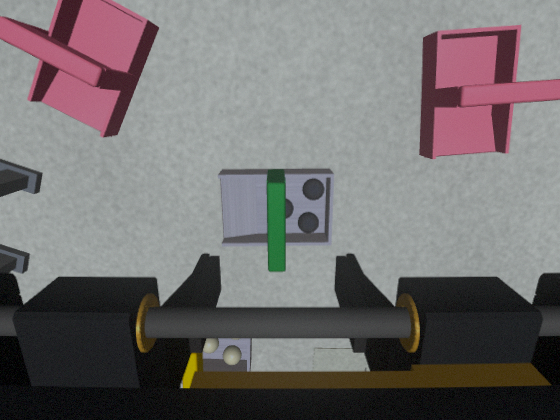

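The bar runs from (277,180) to (277,271), predicted 273–274, so I shift +2 mm along tool y. The balls are on the right of the bar, the open lip on the left.

{"method": "servo_tool", "body": {"targets": [[[-0.0065, -0.0015, 0.04], [0.0074, -0.0115, 0]], [[-0.0065, -0.0015, 0.08], [0.0074, -0.0115, 0]], [[-0.0065, -0.0015, 0.105], [0.0074, -0.0115, 0]], [[-0.0065, -0.0015, 0.114], [0.0074, -0.0115, 0]], [[-0.0065, -0.0015, 0.114], [0.0074, -0.0115, 0]], [[-0.0065, -0.0015, 0.114], [0.0074, -0.0115, 0]]]}}

```text
time_s: 8.18
position: [0.4341, 0.2552, 0.045]
tcp_rot: [[-0.974, -0.226, 0.002], [-0.226, 0.974, 0.0], [-0.002, 0.0, -1.0]]
force: [-0.3, 0.4, 0.3]
opening: 0.686
```

{"method": "servo_tool", "body": {"targets": [[[0, 0, 0], [0, 0, 0]], [[0, 0, 0], [0, 0, 0]], [[0, 0, 0], [0, 0, 0]], [[0, 0, 0], [0, 0, 0]], [[0, 0, 0], [0, 0, 0]], [[0, 0, 0], [0, 0, 0]]], "gripper": 0.0}}

```text
time_s: 8.93
position: [0.4333, 0.255, 0.044]
tcp_rot: [[-0.974, -0.226, -0.0], [-0.226, 0.974, -0.0], [0.0, -0.0, -1.0]]
force: [-0.6, 1.0, -0.1]
opening: 0.156
```

Gripped: the opening is 13.6 mm against the 14 mm bar. Now I'll lift it and plan the pre-pour pose.

{"method": "servo_tool", "body": {"targets": [[[0, 0, -0.01], [0, 0, 0]], [[0, 0, -0.03], [0, 0, 0]], [[0, 0, -0.06], [0, 0, 0]], [[0, 0, -0.095], [0, 0, 0]], [[0, 0, -0.13], [0, 0, 0]], [[0, 0, -0.165], [0, 0, 0]], [[0, 0, -0.2], [0, 0, 0]], [[0, 0, -0.225], [0, 0, 0]], [[0, 0, -0.24], [0, 0, 0]], [[0, 0, -0.246], [0, 0, 0]], [[0, 0, -0.246], [0, 0, 0]]]}}

```text
time_s: 10.3
position: [0.4329, 0.2548, 0.29]
tcp_rot: [[-0.974, -0.226, -0.0], [-0.226, 0.974, -0.0], [0.0, -0.0, -1.0]]
force: [0.3, -0.7, -2.7]
opening: 0.156
```

```bash
python3 - <<'E'
from h import *
from rig import telemetry
a=np.radians(242); f=np.array([np.cos(a),np.sin(a),0])
P=ch(0.004,.075,.25)-.05*f; P[2]=.285
print(P,rel(P,pourR(242,0,0)),telemetry.read_state()["opening"])
E
```

```text
[0.52961524 0.03391061 0.285     ] ([-0.0442, -0.237, 0.0051], [-0.0003, -0.0002, 0.7169]) 0.15642028821318923
```

{"method": "servo_tool", "body": {"targets": [[[-0.001, -0.006, 0], [0, 0, 0.02]], [[-0.003, -0.018, 0], [0, 0, 0.06]], [[-0.007, -0.037, 0], [0, 0, 0.12]], [[-0.012, -0.063, 0], [0, 0, 0.2]], [[-0.017, -0.091, 0], [0, 0, 0.28]], [[-0.022, -0.119, 0], [0, 0, 0.36]], [[-0.027, -0.147, 0], [0, 0, 0.44]], [[-0.032, -0.174, 0], [0, 0, 0.52]], [[-0.037, -0.198, 0], [0, 0, 0.6]], [[-0.041, -0.218, 0.002], [0, 0, 0.66]], [[-0.043, -0.231, 0.004], [0, 0, 0.7]], [[-0.044, -0.237, 0.005], [0, 0, 0.717]]]}}

```text
time_s: 11.8
position: [0.5298, 0.0334, 0.2846]
tcp_rot: [[-0.882, 0.471, -0.001], [0.471, 0.882, 0.0], [0.001, -0.0, -1.0]]
force: [0.3, 0.4, -2.5]
opening: 0.158
```

{"method": "servo_tool", "body": {"targets": [[[0, 0, 0], [0, 0, 0]], [[0, 0, 0], [0, 0, 0]], [[0, 0, 0], [0, 0, 0]]]}}

```text
time_s: 12.18
position: [0.5296, 0.0347, 0.2852]
tcp_rot: [[-0.883, 0.469, -0.0], [0.469, 0.883, -0.0], [0.0, -0.0, -1.0]]
force: [0.4, -0.1, -2.3]
opening: 0.157
```

```bash
python3 - <<'E'
from h import *
from rig import telemetry,eyes
a=np.radians(242); f=np.array([np.cos(a),np.sin(a),0])
P=ch(0.004,.075,.25)-.05*f; P[2]=.28
print(rel(P,pourR(242,0,0)))
s=eyes.capture("scene")["pixels"];t=eyes.capture("top")["pixels"]
im=np.hstack([cv2.resize(s[70:230,180:330],(400,427)),cv2.resize(t[140:270,270:420],(400,347))[:427] if 0 else cv2.resize(t[140:300,260:410],(400,427))])
cv2.imwrite("pics/p1.png",im)
E
```

```text
([-0.0004, -0.0007, 0.0052], [-0.0, -0.0, 0.001])
```

View pics/p1.png

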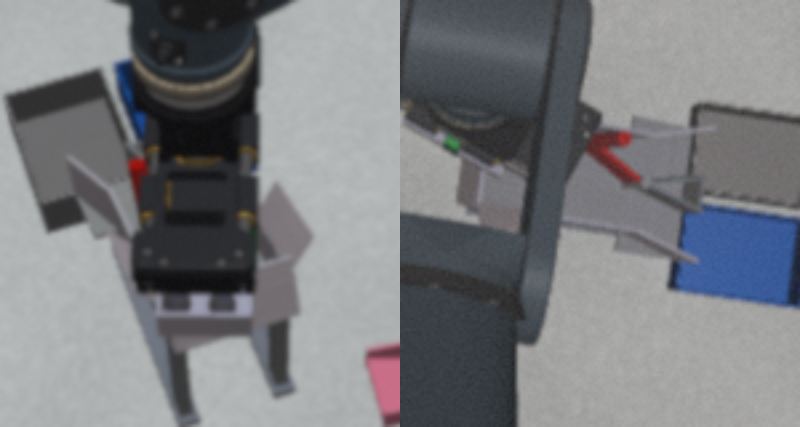

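The scoop is level over the chute with balls at its rear (scene crop, left panel, (190,300)). The 2.5 N load matches scoop plus balls, and the flap is still over at +x. Now I'll pour.

{"method": "servo_tool", "body": {"targets": [[[0, -0.003, 0.004], [-0.0873, 0, 0]], [[0, -0.006, 0.006], [-0.1745, 0, 0]], [[0, -0.0095, 0.009], [-0.262, 0, 0]], [[0, -0.0133, 0.0125], [-0.349, 0, 0]], [[0, -0.0174, 0.018], [-0.436, 0, 0]], [[0, -0.0217, 0.023], [-0.524, 0, 0]], [[0, -0.0262, 0.028], [-0.611, 0, 0]], [[0, -0.031, 0.033], [-0.698, 0, 0]], [[0, -0.0358, 0.0355], [-0.785, 0, 0]], [[0, -0.0408, 0.0365], [-0.873, 0, 0]], [[0, -0.0458, 0.0365], [-0.96, 0, 0]], [[0, -0.051, 0.036], [-1.047, 0, 0]]]}}

```text
time_s: 13.78
position: [0.5083, -0.0146, 0.2494]
tcp_rot: [[-0.881, 0.231, 0.413], [0.473, 0.446, 0.76], [-0.009, 0.865, -0.502]]
force: [0.8, -1.4, -1.8]
opening: 0.154
```

{"method": "servo_tool", "body": {"targets": [[[0, 0, 0], [0, 0, 0]], [[0, 0, 0], [0, 0, 0]], [[0, 0, 0], [0, 0, 0]], [[0, 0, 0], [0, 0, 0]], [[0, 0, 0], [0, 0, 0]], [[0, 0, 0], [0, 0, 0]]]}}

```text
time_s: 14.52
position: [0.5076, -0.0142, 0.248]
tcp_rot: [[-0.882, 0.234, 0.409], [0.471, 0.45, 0.758], [-0.007, 0.862, -0.508]]
force: [-1.2, -6.5, -2.4]
opening: 0.158
```

```bash
python3 - <<'E'
from h import *
from rig import telemetry,eyes
print(telemetry.read_state()["force"])
s=eyes.capture("scene")["pixels"];t=eyes.capture("top")["pixels"]
im=np.hstack([cv2.resize(s[70:230,180:330],(400,427)),cv2.resize(t[140:300,280:430],(400,427))])
cv2.imwrite("pics/p2.png",im)
E
```

```text
[-1.17945563 -6.53800459 -2.38453847]
```

View pics/p2.png

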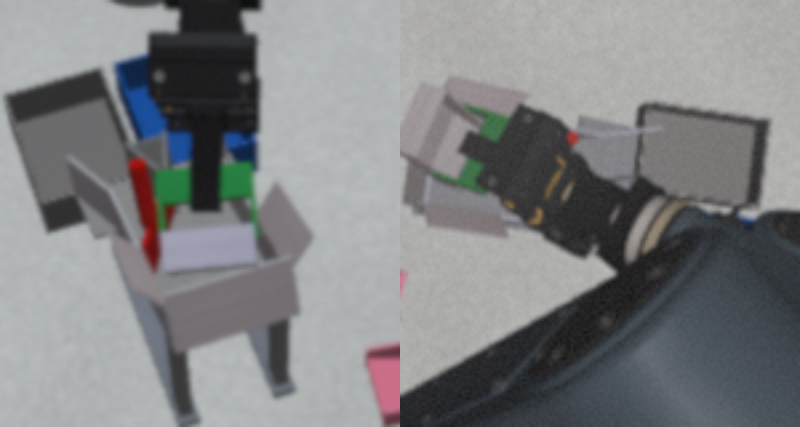

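The -y force of 6.5 N fits the tilted underside resting on the back wall's top edge. I'll ease off it and then check the carried weight.

{"method": "servo_tool", "body": {"targets": [[[-0.002, 0.0023, -0.0078], [0, 0, 0]], [[-0.002, 0.0023, -0.0078], [0, 0, 0]], [[-0.002, 0.0023, -0.0078], [-0.05, 0, 0]], [[-0.002, 0.0023, -0.0078], [-0.05, 0, 0]], [[-0.002, 0.0023, -0.0078], [0, 0, 0]], [[-0.002, 0.0023, -0.0078], [0, 0, 0]], [[-0.002, 0.0023, -0.0078], [0, 0, 0]]]}}

```text
time_s: 15.5
position: [0.5049, -0.0166, 0.2551]
tcp_rot: [[-0.883, 0.235, 0.406], [0.469, 0.442, 0.765], [-0.0, 0.866, -0.5]]
force: [0.5, 0.0, -1.0]
opening: 0.16
```

```bash
python3 - <<'E'
from h import *
from rig import telemetry,eyes
print(telemetry.read_state()["force"])
E
```

```text
[ 0.51670163  0.03246708 -1.03341077]
```

{"method": "servo_tool", "body": {"targets": [[[0, 0.025, -0.0145], [0, 0, 0]], [[0, 0.05, -0.029], [0, 0, 0]], [[0, 0.061, -0.035], [0.1, 0, 0]], [[0, 0.066, -0.029], [0.25, 0, 0]], [[0, 0.07, -0.022], [0.4, 0, 0]], [[0, 0.075, -0.015], [0.55, 0, 0]], [[0, 0.08, -0.008], [0.7, 0, 0]], [[0.001, 0.085, 0], [0.85, 0, 0]], [[0.002, 0.09, 0.006], [1.0, 0, 0]], [[0.002, 0.0934, 0.0117], [1.047, 0, 0]], [[0.002, 0.0934, 0.0117], [1.047, 0, 0]]]}}

```text
time_s: 16.88
position: [0.5294, 0.0358, 0.3291]
tcp_rot: [[-0.884, 0.467, -0.003], [0.467, 0.884, 0.001], [0.003, -0.0, -1.0]]
force: [-0.6, -0.2, -2.5]
opening: 0.159
```

```bash
python3 - <<'E'
from h import *
from rig import telemetry,eyes
print(telemetry.read_state()["force"])
print(rel([.4333,.255,.29],pourR(283,0,0)))
E
```

```text
[-0.56042164 -0.22609497 -2.46422008]
([0.1872, 0.1489, 0.0397], [0.001, -0.0029, -0.713])
```

{"method": "servo_tool", "body": {"targets": [[[0.06, 0.05, 0], [0, 0, -0.18]], [[0.12, 0.1, 0.01], [0, 0, -0.36]], [[0.187, 0.149, 0.02], [0, 0, -0.54]], [[0.187, 0.149, 0.04], [0.001, -0.003, -0.713]], [[0.187, 0.149, 0.04], [0.001, -0.003, -0.713]], [[0.187, 0.149, 0.04], [0.001, -0.003, -0.713]], [[0.187, 0.149, 0.04], [0.001, -0.003, -0.713]], [[0.187, 0.149, 0.04], [0.001, -0.003, -0.713]]]}}

```text
time_s: 17.88
position: [0.4357, 0.2525, 0.2904]
tcp_rot: [[-0.976, -0.22, 0.004], [-0.22, 0.976, -0.001], [-0.003, -0.002, -1.0]]
force: [-0.2, -0.2, -1.3]
opening: 0.156
```

```bash
python3 - <<'E'
from h import *
from rig import telemetry,eyes
F=[]
for i in range(3): F.append(telemetry.read_state()["force"]); 
s=eyes.capture("scene")["pixels"];F.append(telemetry.read_state()["force"]);t=eyes.capture("top")["pixels"];F.append(telemetry.read_state()["force"])
print(np.round(F,1)); print(rel([.4333,.255,.044],pourR(283.1,0,0)))
im=np.vstack([np.hstack([cv2.resize(s[70:190,180:330],(400,300)),cv2.resize(t[160:280,280:430],(400,300))]),np.hstack([cv2.resize(s[230:350,220:370],(400,300)),cv2.resize(t[150:270,170:320],(400,300))])])
cv2.imwrite("pics/p3.png",im)
E
```

```text
[[-0.2 -0.2 -1.3]
 [-0.2 -0.2 -1.3]
 [-0.2 -0.2 -1.3]
 [-0.6  0.2 -1.8]
 [-0.4 -0.2 -1.5]]
([0.0023, 0.0031, 0.2463], [-0.002, 0.0029, -0.0063])
```

View pics/p3.png

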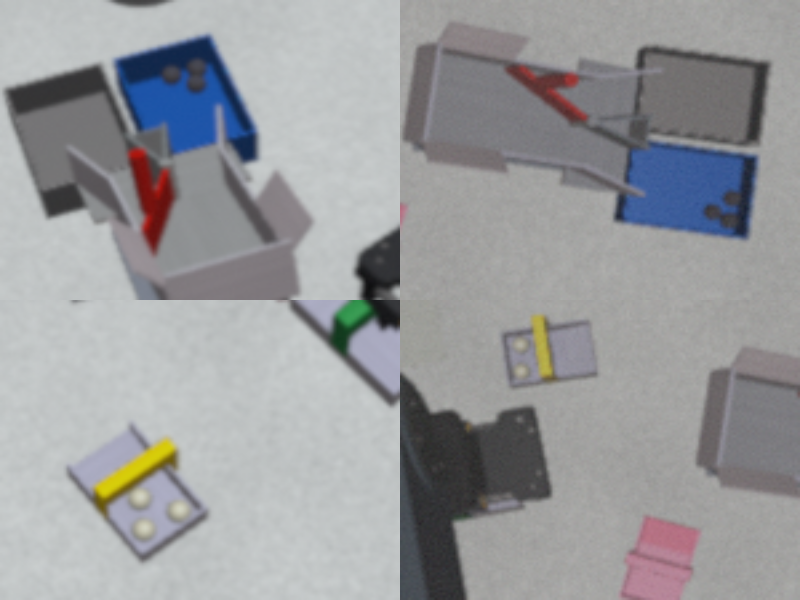

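All three steel balls are in the blue tray (top crop (712–732, 200–220)), the flap is at the +x wall, and the grey tray is empty. The yellow scoop hasn't been touched. I'll set the scoop down at its old spot.

{"method": "servo_tool", "body": {"targets": [[[0.002, 0.003, 0.04], [-0.002, 0.003, -0.006]], [[0.002, 0.003, 0.08], [-0.002, 0.003, -0.006]], [[0.002, 0.003, 0.12], [-0.002, 0.003, -0.006]], [[0.002, 0.003, 0.16], [-0.002, 0.003, -0.006]], [[0.002, 0.003, 0.195], [-0.002, 0.003, -0.006]], [[0.002, 0.003, 0.22], [-0.002, 0.003, -0.006]], [[0.002, 0.003, 0.235], [-0.002, 0.003, -0.006]], [[0.002, 0.003, 0.241], [-0.002, 0.003, -0.006]], [[0.002, 0.003, 0.244], [-0.002, 0.003, -0.006]], [[0.002, 0.003, 0.246], [-0.002, 0.003, -0.006]], [[0.002, 0.003, 0.246], [-0.002, 0.003, -0.006]], [[0.002, 0.003, 0.246], [-0.002, 0.003, -0.006]]]}}

```text
time_s: 19.48
position: [0.4328, 0.2554, 0.0463]
tcp_rot: [[-0.973, -0.229, 0.001], [-0.229, 0.973, -0.0], [-0.001, -0.001, -1.0]]
force: [-2.7, -3.8, 11.9]
opening: 0.155
```

{"method": "servo_tool", "body": {"targets": [[[0, 0, 0], [0, 0, 0]], [[0, 0, 0], [0, 0, 0]], [[0, 0, 0], [0, 0, 0]]]}}

```text
time_s: 19.85
position: [0.4328, 0.2554, 0.0462]
tcp_rot: [[-0.974, -0.229, 0.001], [-0.229, 0.974, -0.0], [-0.001, -0.001, -1.0]]
force: [-2.2, -3.1, 11.3]
opening: 0.157
```

The scoop touches the bench about 2 mm early, having slipped slightly in the grip. It's on the bench, so I'll release and rise.

{"method": "servo_tool", "body": {"targets": [[[0, 0, -0.001], [0, 0, 0]], [[0, 0, -0.001], [0, 0, 0]], [[0, 0, -0.001], [0, 0, 0]], [[0, 0, -0.001], [0, 0, 0]], [[0, 0, -0.001], [0, 0, 0]], [[0, 0, -0.03], [0, 0, 0]], [[0, 0, -0.06], [0, 0, 0]], [[0, 0, -0.11], [0, 0, 0]], [[0, 0, -0.16], [0, 0, 0]], [[0, 0, -0.2], [0, 0, 0]], [[0, 0.06, -0.2], [0, 0, 0]], [[0, 0.06, -0.2], [0, 0, 0]]], "gripper": 0.05}}

```text
time_s: 21.35
position: [0.4184, 0.3169, 0.2446]
tcp_rot: [[-0.973, -0.232, 0.001], [-0.232, 0.973, 0.001], [-0.001, 0.001, -1.0]]
force: [0.6, 0.1, 0.1]
opening: 0.573
```

```bash
python3 - <<'E'
from h import *
from rig import telemetry,eyes
w=eyes.capture("wrist")["pixels"];t=eyes.capture("scene")["pixels"]
im=np.hstack([cv2.resize(w,(400,300)),cv2.resize(t[70:370,150:550],(400,300))])
cv2.imwrite("pics/p4.png",im)
print(telemetry.read_state()["position"],telemetry.read_state()["force"])
E
```

```text
[0.41847544 0.31419892 0.2434933 ] [-0.35706189  0.52428007  0.04424298]
```

View pics/p4.png

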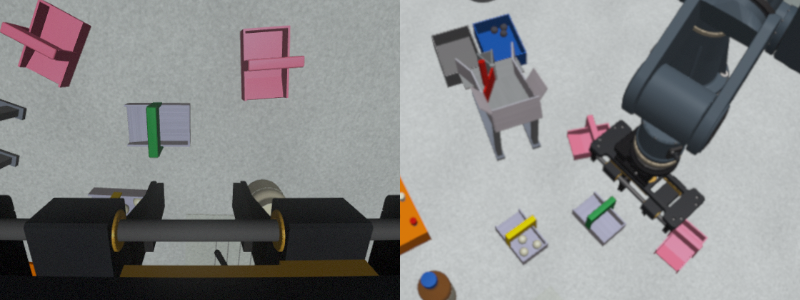

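The green scoop sits flat and empty on the bench (wrist (155,128)). The balls are in the blue tray, the flap is over, and the gripper is clear of everything, so I'll hand in.

```bash
python3 -c "
from rig import order; print(order.hand_in())"
```

```text
the job is handed in; nothing more can be done
None
```

I swung the red flap to its +x stop, which closes the grey tray's exit. I then poured the three steel balls and set the green-handled scoop back down in its old place. It was handed in at about 21 s of the 64 s allowed.

**Last checks:** The pictures show three balls in the blue tray, none in the grey tray and the flap still at the +x wall. The green scoop is empty and looks flat on the bench. The yellow scoop still holds its three white balls, and the pink look-alikes were left alone. The arm was clear of everything, with about zero force on the tool.

**What went less cleanly:**
- **Pour:** at full tilt the scoop's underside pressed on the chute's back wall with about 6.5 N, until I eased it off.
- **Set-down:** the scoop had slipped about 2 mm in the grip, so it touched the bench early and pressed on it with about 12 N before I let go.

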